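# Set the stirrer four clicks faster and start it

## Robot

A 6-joint arm with a two-finger parallel gripper is mounted at the origin on the work surface. World frame = base frame: x ahead of the robot, y to its left, z up, the work surface at z = 0. Lengths are in mm, angles in rad, forces in N, time in s.
With the tool pointing down it reaches from about 350 to 875 mm from the base axis. Payload 15.5 kg.
Tool frame: the origin (TCP) lies at the very end of the fingers, on their centre line; the grasp point (between the pads) lies 19 mm behind it; z points along the fingers, y is the line along which they close (so a half turn about z gives the same grasp; the last joint's range is limited). The gripper opens to 85 mm and grips with 20 to 120 N. Pads are 22 mm wide; open, the fingers measure 114 mm over their backs; the gripper's body (76 mm by 85 mm) begins 54 mm behind the grasp point. The pads swing forward as they close: fully open they stand 13 mm farther back than shut.
Start: joints at [1.24, 0.494, 1.345, -0, 1.302, -0.096], TCP at [145.4, 607.853, 231.277] pointing down, gripper open.
Joint ranges: [-2.91, 2.91], [-0.82, 2.16], [0.22, 2.67], [-1.22, 4.37], [0.12, 2.79], [-3.08, 3.08]. Speed limits (rad/s): [1.89, 1.89, 2.57, 3.01, 3.01, 3.01].

## Interface

Orientations are given as a unit quaternion [w, x, y, z].
In Python, from cell import sensors, viewer, workorder, look_for, place_of gives the robot as it stands. The module is installed in compiled form; this text tells all that it offers.
- The arm moves only by the tool jog_arm, never from a script. Its argument "moves" is a list of rows, each a list of 5 numbers: the opening, from -1 (shut) to 1 (fully open), then the shift along the tool's x, y, z as a fraction of full scale, then the turn about the tool's z as a fraction of full scale. A call has 1 to 5 rows; each row is the pose to reach, as a shift and turn from the pose commanded when the call began, along the tool's axes at that moment; what a row does not reach only later rows make up. Full scale, the value 1, is 0.5 m for a shift and 90 degrees for a turn. A row lasts 1/10 s, in which the tool goes at most 50 mm and 8.59 degrees, less where a joint would pass 70% of its speed; a pose out of reach is approached as far as the arm can. A call with a number of a shift or a turn outside -1 to 1 is refused whole. A call with a gripper value outside its range is refused whole. The fingers move at their own pace and stop on an object; "force" is the grip in N (left out, the last holds). Time passes only in rows, so rows that repeat a pose let the fingers close. It gives the time, the measured TCP pose, the force, the opening and the grip force at its end, in the units of the state.
- sensors.get_state(): the state, without advancing time (a new reading comes with each control period).
- viewer.capture(name): name is "side" or "top"; returns a dict with "color" (384x512x3 uint8, red, green, blue), "mtx" (3x3 intrinsics, pixels), "k1" (the pictures are not rectified: a ray, as slopes to the right and down, at radius r is drawn at 1 + k1 r^2 times it, then the intrinsics apply), "rvec" (rotation vector, rad) and "tvec" (3), from world to camera coordinates, as OpenCV has them. Camera axes: x right, y down, z forward; pixel columns grow to the right and rows downward; lengths in mm; the calibration is good to about 2 mm. A picture is of the moment at which its call begins. There is no depth.
- workorder.finish_job(): hands the job in; it is judged then, once.
Trained networks look in a picture, given as the dict that the camera call returned (one of the last four; its "shot" number tells which), for a name from the list of things; names that differ only in an ending like _2 or _b are one class to them, and where a whole thing is asked for, a point or a joint stands for the part that bears it (a point fixed in the world has none). Each returns a list of dicts, best first, with "conf" (0 to 1); they miss things now and then, are a little off and sometimes report something else, mostly with a low value. They report only what shows in the picture. A call takes as long as a camera call. They do not tell look-alikes from the thing itself.
- look_for(thing, picture): "bbox" ([left, top, right, bottom] in pixels, round what is visible of it).
- place_of(thing, picture): "at" ([row, column] in pixels: a listed point, or the origin of a listed thing).
The state is a dict: "t": time; "joint_positions": joint angles; "dq": joint speeds; "joint_torque": joint torques, N m; "position": TCP position; "tcp_rot": TCP orientation; "wrist_force": force on the tool from outside, world axes, zero at the start; "moment": the same for the moment, N m; "opening": finger opening in mm; "finger_force": force on a finger pad.
Only numpy, scipy, OpenCV 4.12 (cv2) and the standard library are available. Lean on these libraries where they do the work, as an engineer would, in place of code of your own. Each camera call takes 0.05 s, during which the arm holds its last target. There are 200 camera calls.

## Task

Set the magnetic stirrer going under the eluent bottle: push the black grip bar of its speed dial round with a fingertip, exactly four clicks clockwise (as seen from above) from where it stands, then press the green start key fully down once the dial is set, and let it come up again. Work gently with the outside of the fingers: do not pinch the dial between the fingers, and leave the bottles and the beaker standing where they are.

Things in the scene. Friction and masses are not known exactly. Their poses are not given: they have to be found in the camera images.
- stirrer: white bench-top magnetic stirrer, fixed to the bench, 160 mm wide (y), 270 deep (x), 97 high; origin at the middle of its underside, x to its rear, z up. Rear half: round aluminium plate 135 mm across, top at z = 97 mm, centre at x = +62 mm. Front half: flat control panel (136 by 160 mm) facing up, sloping 15 degrees down towards the front (-x)
- dial_axis (a point): fixed point on the panel's surface where the dial's axis comes through; axes: x up the slope to the stirrer's rear (12 o'clock), y left as seen from the front (9 o'clock), z square out of the panel, along the dial's axis. The speed dial has a round grey skirt 56 mm across, its top 7 mm above the panel, and a grip bar across it
- dial_pointer (a point): pointer end (white line) of the dial's black grip bar, 26.5 mm from the axis, 20 mm above the panel; turns with the dial, its x axis along the bar outward, z as dial_axis. The bar runs through the axis: 12 mm thick, 50 mm long, 7 to 25 mm above the panel; a 4 mm wide ridge along its middle is 2 mm higher and 1.5 mm longer each end. Either end's flank can be pushed, with 2 to 4 N
- dial (a joint): dial angle in rad, growing clockwise seen from above; 14 click stops 20 degrees (0.349 rad) apart from 0 to 4.538, end stops there. At 0 the pointer end is at 7 o'clock (210 degrees clockwise of dial_axis x). It starts in stop 1, 2 or 3. A spring pin holds it in a stop with up to 0.06 N m; pushed past half way to the next stop it snaps on into it by itself
- start_key_top (a point): centre of the top of the round green start key, 22 mm across, on the same panel 72 mm to the right of the dial's axis; its top stands 6 mm above the panel; axes as dial_axis (z out of the panel)
- start_key (a joint): how far the start key is pressed, in m: 0 released, 0.004 fully down; a spring key, 1.2 N at first, 4 N at the bottom, it comes up when let go
- eluent_bottle: loose white plastic bottle with a red cap, 54 mm across, 85 mm high, standing on the stirrer's plate; origin at the centre of its underside
- reagent_bottle: loose clear glass bottle with a black cap, 62 mm across, 135 mm high, standing on the bench beside the stirrer; origin at the centre of its underside
- beaker: loose empty glass beaker, 70 mm across, 85 mm high, standing on the bench beside the stirrer; origin at the centre of its underside
Things that resemble listed ones, but are neither listed nor needed, are in the scene too. Leave any blue or brown look-alike of the eluent_bottle alone.

How it is judged (in metres and radians):
On the way, in this order (a step that is already met when the one before it is completed fails the run):
1. the dial rests in the fourth click stop clockwise from where it stood (distance of dial_pointer from where it was at the start of the episode between 0.03153 and 0.03648 m and value of joint dial above 1.57 rad and velocity of joint dial between -0.2 and 0.2 rad/s), for 0.2 s.
2. the start key is pressed fully down, the dial still set (all of step 1 and value of joint start_key above 0.003 m), for 0.05 s.
At the end, for the whole second after the job is handed in: the dial rests in the stop four clicks (80 degrees, within 7 degrees) clockwise of where it stood, the start key has been pressed at least 3 mm after that and has come up again (under 1 mm), and both bottles and the beaker stand upright within 15 mm of where they stood (all of step 1 and value of joint start_key below 0.001 m and distance of each of eluent_bottle, reagent_bottle, beaker from where it was at the start of the episode below 0.015 m and angle between each of eluent_bottle, reagent_bottle, beaker's own z axis and vertical below 0.2 rad); the robot touches nothing.
It fails at once if the start key is pressed while the dial is not set four clicks on (value of joint start_key above 0.0025 m and not (distance of dial_pointer from where it was at the start of the episode between 0.03153 and 0.03648 m and value of joint dial above 1.57 rad)).
It fails at once if the dial's grip bar is pinched: both of its flanks touched by the fingers at once (contact force between the fingers and dial_c1 above 0.5 N and contact force between the fingers and dial_c2 above 0.5 N).
It fails at once if the stirrer, its dial or its key is pushed harder than 30 N (contact force between the fingers and stirrer above 30 N).
It fails at once if a bottle or the beaker is knocked, shifted or lifted (not (distance of each of eluent_bottle, reagent_bottle, beaker from where it was at the start of the episode below 0.015 m and angle between each of eluent_bottle, reagent_bottle, beaker's own z axis and vertical below 0.2 rad)).
It also fails if it takes over 46 s, if anything falls off the work surface, if the arm or the gripper's body presses on something with over 40 N, if the wrist force passes 120 N, or if a joint passes its speed limit or range.

## Working session

There is one attempt and no reset: what is moved stays moved. The work goes in short steps, Python scripts to look and compute and a tool call to move; the robot and the scene stay as the last step left them, time stands still between calls to the robot, and variables do not carry over. Pictures are saved under pics/ and viewed, at most 10 in all, crops included, and the job is handed in when it is done.

Besides the shell and the picture viewer there is one more tool, called after "Emit:" by a JSON object that holds its "api" and its "payload". jog_arm: Moves the arm, as the interface text tells. Shift numbers are shares of 0.5 m and turn numbers shares of 90 degrees, none past 1 either way. Its arguments: {"type":"object","properties":{"moves":{"type":"array"},"force":{"type":"number"}},"required":["moves"]}

```bash
mkdir -p pics && cat > h.py <<'E'
import numpy as np, cv2
from cell import sensors, viewer, workorder, look_for, place_of
def cam(p):
    R=cv2.Rodrigues(np.array(p["rvec"],float))[0]; return R,np.array(p["tvec"],float).ravel(),np.array(p["mtx"],float),float(p["k1"])
def ray(p,rc):
    R,t,K,k1=cam(p)
    u=cv2.undistortPoints(np.array([[[rc[1],rc[0]]]],float),K,np.array([k1,0,0,0.]))[0,0]
    d=R.T@np.array([u[0],u[1],1]); return -R.T@t,d/np.linalg.norm(d)
def tri(rs):
    A=np.zeros((3,3));b=np.zeros(3)
    for c,d in rs:
        M=np.eye(3)-np.outer(d,d);A+=M;b+=M@c
    x=np.linalg.solve(A,b); return x,[float(np.linalg.norm((np.eye(3)-np.outer(d,d))@(x-c))) for c,d in rs]
def proj(p,X):
    R,t,K,k1=cam(p); return cv2.projectPoints(np.array(X,float).reshape(-1,3),np.array(p["rvec"],float),t,K,np.array([k1,0,0,0.]))[0].reshape(-1,2)
def atz(r,z): c,d=r; return c+d*(z-c[2])/d[2]
E
python3 - <<'E'
from h import *
np.set_printoptions(precision=1,suppress=True)
P={n:viewer.capture(n) for n in("side","top")}
for n in P:
    cv2.imwrite(f"pics/{n}0.png",P[n]["color"][:,:,::-1]); R,t,K,k=cam(P[n]); print(n,-R.T@t,R[2],K[0,0],k)
for th in["stirrer","dial_axis","dial_pointer","start_key_top","eluent_bottle","reagent_bottle","beaker"]:
    q={n:place_of(th,P[n]) for n in P}
    for n in q: print(th,n,[(np.round(a["at"],1).tolist(),round(a["conf"],2)) for a in q[n][:4]])
    if q["side"] and q["top"]: print("  tri",*tri([ray(P[n],q[n][0]["at"]) for n in P]))
s=sensors.get_state();print(s)
E
```

```text
side [154.7 454.4 779.7] [ 0.5 -0.5 -0.7] 422.76761595717045 -0.04600883431054547
top [553.5  -0.5 847. ] [ 0.1 -0.  -1. ] 380.5980640173956 -0.044012861315739484
stirrer side [([235.9, 249.0], 0.78)]
stirrer top [([204.7, 216.1], 0.56)]
  tri [568.9  90.    6.7] [1.3531237066678112, 1.3531237066677517]
dial_axis side [([250.8, 237.3], 0.9), ([244.8, 160.8], 0.27)]
dial_axis top [([223.3, 182.8], 0.56)]
  tri [531.7 155.   55.3] [0.7091619026053403, 0.7091619026052458]
dial_pointer side [([248.4, 224.9], 0.89)]
dial_pointer top [([218.3, 165.0], 0.98)]
  tri [540.8 182.6  83.6] [4.108677726684363, 4.108677726684353]
start_key_top side [([251.6, 270.9], 0.38)]
start_key_top top [([248.2, 205.3], 0.56)]
  tri [480.1 109.1  60.7] [0.02697058426157528, 0.026970584261443626]
eluent_bottle side [([175.5, 208.5], 0.89), ([185.1, 251.4], 0.79), ([191.4, 178.8], 0.66), ([176.9, 297.3], 0.59)]
eluent_bottle top [([111.6, 242.0], 0.86), ([179.6, 234.9], 0.75), ([181.2, 314.0], 0.63), ([110.1, 197.9], 0.57)]
  tri [780.6  30.6  -2.3] [1.9933388152376468, 1.9933388152374578]
reagent_bottle side [([253.1, 335.9], 0.9)]
reagent_bottle top [([279.9, 267.5], 0.98)]
  tri [403.5 -17.    6.4] [1.5084177379932653, 1.508417737993346]
beaker side [([244.9, 162.9], 0.81)]
beaker top [([154.9, 141.8], 0.78)]
  tri [679.7 247.9  15. ] [5.110031456894161, 5.110031456893951]
{'t': 0.8, 'joint_positions': array([ 1.2,  0.5,  1.3, -0. ,  1.3, -0.1]), 'dq': array([-0., -0., -0.,  0., -0., -0.]), 'joint_torque': array([ -0. , -88.2, -38.4,  -0. ,   0. ,  -0. ]), 'position': array([145.4, 607.9, 231.3]), 'tcp_rot': array([ 0. ,  0.1,  1. , -0. ]), 'wrist_force': array([-0.4, -1.3,  0.7]), 'moment': array([-0., -0.,  0.]), 'finger_force': 0.0, 'opening': 85.65376244442285}
```

View pics/side0.png

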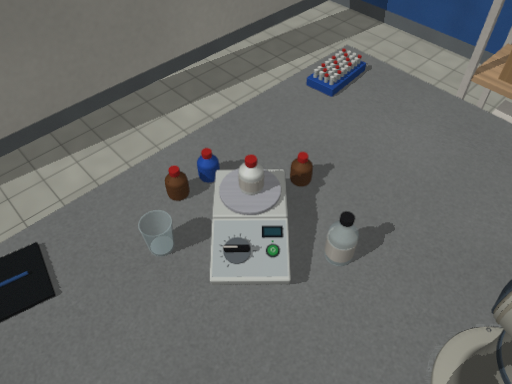

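View pics/top0.png

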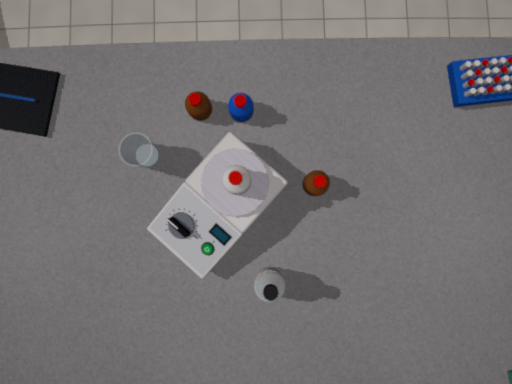

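The plain look-alikes are the blue bottle (side 208,167), and the brown bottles (177,185) and (301,170). The white eluent bottle is on the plate at (251,178). There is one stirrer, with its dial at (237,250) and green key at (272,250). Next I'll check them in a close crop.

```bash
python3 - <<'E'
import cv2,numpy as np
a=cv2.imread("pics/side0.png")[210:285,205:295]; b=cv2.imread("pics/top0.png")[180:280,145:235]
a=cv2.resize(a,None,fx=4.4,fy=5.0*1.0*0+4.4,interpolation=cv2.INTER_CUBIC); b=cv2.resize(b,None,fx=4.4,fy=4.4,interpolation=cv2.INTER_CUBIC)
c=np.zeros((max(a.shape[0],b.shape[0]),a.shape[1]+b.shape[1],3),np.uint8); c[:a.shape[0],:a.shape[1]]=a;c[:b.shape[0],a.shape[1]:]=b
cv2.imwrite("pics/crop0.png",c);print(c.shape,a.shape)
for n in("side","top"):
    i=cv2.imread(f"pics/{n}0.png").astype(int); m=(i[...,1]-np.maximum(i[...,0],i[...,2])>30); m[:, :140]=0;m[:200]=0;m[290:]=0;m[:,300:]=0
    y,x=np.nonzero(m);print(n,y.mean(),x.mean(),len(y),np.ptp(y),np.ptp(x))
E
```

```text
(440, 792, 3) (330, 396, 3)
side 249.5326086956522 272.39130434782606 92 14 10
top 248.5 207.0108695652174 92 12 11
```

View pics/crop0.png

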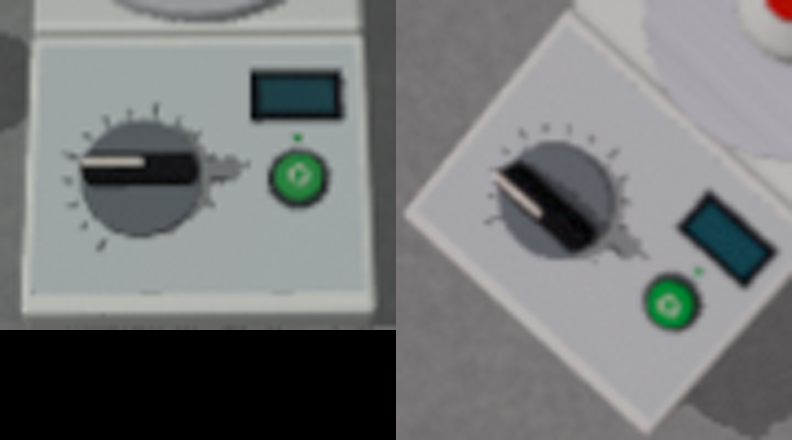

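```bash
cat > fit.py <<'E'
from h import *
from scipy.optimize import least_squares
c15,s15=np.cos(np.pi/12),np.sin(np.pi/12)
def frame(q):
    x,y,yaw,z0,a,b=q
    Rz=cv2.Rodrigues(np.array([0,0,yaw]))[0]; Rp=Rz@np.array([[c15,0,-s15],[0,1,0],[s15,0,c15]])
    O=np.array([x,y,0])+Rz@np.array([-135,0,z0])   # mid front edge of panel
    return Rp,O,O+Rp@np.array([a,b,0])
def P(q,l,corner=False):
    Rp,O,D=frame(q); return (O if corner else D)+Rp@np.array(l,float)
if __name__=="__main__":
    np.set_printoptions(precision=2,suppress=True)
    p={n:viewer.capture(n) for n in("side","top")}
    S=lambda u,v:(u/4.4+205-.4,v/4.4+210-.4); T=lambda u,v:((u-396)/4.4+145-.4,v/4.4+180-.4)
    obs=[("side",S(142,178),(0,0,5),0,1),("top",T(556,200),(0,0,5),0,1),("side",(272.4,249.5),(0,-72,6),0,1),("top",(207,248.5),(0,-72,6),0,1),
     ("side",S(30,38),(136,80,0),1,.5),("side",S(365,38),(136,-80,0),1,.5),("top",T(570,12),(136,80,0),1,.5),("top",T(407,213),(0,80,0),1,.5),("top",T(648,432),(0,-80,0),1,.5),
     ("side",S(26,305),(0,80,0),1,.3),("side",S(373,305),(0,-80,0),1,.3)]
    f=lambda q:np.concatenate([w*(proj(p[n],P(q,l,c))[0]-np.array(u)) for n,u,l,c,w in obs])
    r=least_squares(f,[568,90,-.84,50,65,15]);q=r.x
    print(q,np.degrees(q[2]));print(r.fun.reshape(-1,2))
    Rp,O,D=frame(q);np.save("q.npy",q);print("dial",D,"key",P(q,(0,-72,6)))
    for n,rc in(("side",S(82,161)),("top",T(500,175))):
        c,d=ray(p[n],(rc[1],rc[0])); top=P(q,(0,0,27));X=c+d*((top-c)@Rp[:,2])/(d@Rp[:,2]);l=Rp.T@(X-D);print("ptr",n,l,"clock deg",np.degrees(np.arctan2(-l[1],l[0]))%360)
    print("eluent",*tri([ray(p["side"],(185.1,251.4)),ray(p["top"],(179.6,234.9))]),"plate",P(q,(0,0,0))*0+np.array([q[0]+62*np.cos(q[2]),q[1]+62*np.sin(q[2]),97]))
E
python3 fit.py
```

```text
[567.12  85.89  -0.75  41.6   61.89  26.39] -43.060154844390155
[[-0.14  0.17]
 [ 0.24 -0.17]
 [ 0.05  0.24]
 [ 0.13 -0.08]
 [ 0.19 -0.37]
 [ 0.11 -0.69]
 [ 0.07 -0.87]
 [-0.63  0.18]
 [ 0.16  0.7 ]
 [-0.41  0.75]
 [ 0.38  0.52]]
dial [530.18 156.52  57.62] key [479.88 104.98  63.42]
ptr side [ 1.14 25.65 27.  ] clock deg 272.54511928811644
ptr top [-0.01 24.12 27.  ] clock deg 269.9791533478963
eluent [614.14  40.79 102.15] [2.8506482360801395, 2.8506482360800547] plate [612.41  43.56  97.  ]
```

```bash
cat > plan.py <<'E'
from fit import *
import sys
from scipy.spatial.transform import Rotation as Ro
q=np.load("q.npy");Rp,O,D=frame(q)
def pose(th,gap,r=21,hz=15.5,half=11):
    t=np.radians(th);u=Rp@[np.cos(t),-np.sin(t),0];n=Rp@[-np.sin(t),-np.cos(t),0]
    C=D+24*Rp[:,2]+r*u-6*n; nh=np.r_[n[:2],0]/np.linalg.norm(n[:2]); X=C-(half+gap)*nh
    zp=D[2]-((X-D)[:2]@Rp[:2,2])/Rp[2,2]; X[2]=zp+hz
    return X,-nh
def rel(s,X,tx):
    w=s["tcp_rot"];R=Ro.from_quat([w[1],w[2],w[3],w[0]]).as_matrix()
    d=R.T@(X-s["position"])/500; v=R.T@tx; return np.r_[d,np.degrees(np.arctan2(v[1],v[0]))/90]
if __name__=="__main__":
    np.set_printoptions(precision=4,suppress=True)
    s=sensors.get_state();print("t",s["t"],"pos",s["position"],"F",s["wrist_force"],"j6",s["joint_positions"][5],s["opening"])
    for a in sys.argv[1:]:
        v=[float(k) for k in a.split(",")];X,tx=pose(*v[:2],hz=v[2] if len(v)>2 else 15.5);print(a,X,rel(s,X,tx))
E
python3 plan.py 270,12,170 270,12 270,0 350,0
```

```text
t 0.9 pos [145.412  607.8299 231.2826] F [-0.8345  0.1263 -0.5574] j6 -0.0955031439975633 85.52300347265218
270,12,170 [518.9369 195.7682 218.2418] [-0.9183 -0.6277  0.0261  0.329 ]
270,12 [518.9369 195.7682  63.7418] [-0.9183 -0.6277  0.3351  0.329 ]
270,0 [527.7046 187.575   66.9571] [-0.9392 -0.6395  0.3287  0.329 ]
350,0 [552.0766 163.9777  76.0456] [-0.9975 -0.6741  0.3105  1.2216]
```

Emit:
{"api": "jog_arm", "payload": {"moves": [[-1,-0.918,-0.628,0.026,0.329],[-1,-0.918,-0.628,0.026,0.329],[-1,-0.918,-0.628,0.026,0.329],[-1,-0.918,-0.628,0.026,0.329],[-1,-0.918,-0.628,0.026,0.329]], "force": 20}}

```text
t: 1.4
position: [314.2, 421.1, 225.6]
tcp_rot: [0.0, 0.368, 0.93, 0.0]
wrist_force: [0.9, 0.0, 0.3]
opening: 12.7
finger_force: 0.0
```

```bash
python3 plan.py 270,12,170
```

```text
t 1.4 pos [314.1812 421.0869 225.5755] F [0.8785 0.0221 0.2755] j6 -0.0005539760496696719 12.677162286244057
270,12,170 [518.9369 195.7682 218.2418] [-0.607  -0.0481  0.0147 -0.0016]
```

Emit:
{"api": "jog_arm", "payload": {"moves": [[-1,-0.607,-0.048,0.015,0],[-1,-0.607,-0.048,0.015,0],[-1,-0.607,-0.048,0.015,0],[-1,-0.607,-0.048,0.015,0],[-1,-0.607,-0.048,0.015,0]]}}

```text
t: 1.9
position: [483.0, 236.3, 219.5]
tcp_rot: [0.0, 0.367, 0.93, 0.0]
wrist_force: [0.5, 1.4, -0.7]
opening: 0.2
finger_force: 0.0
```

```bash
python3 plan.py 270,12,100
```

```text
t 1.9 pos [482.9733 236.3479 219.4652] F [ 0.5478  1.4332 -0.6835] j6 -0.4751557295188304 0.16224517691004578
270,12,100 [518.9369 195.7682 148.2418] [-0.1079 -0.0102  0.1425 -0.0001]
```

Emit:
{"api": "jog_arm", "payload": {"moves": [[-1,-0.108,-0.01,0.142,0],[-1,-0.108,-0.01,0.142,0],[-1,-0.108,-0.01,0.142,0],[-1,-0.108,-0.01,0.142,0]]}}

```text
t: 2.3
position: [517.6, 197.4, 148.0]
tcp_rot: [-0.001, 0.368, 0.93, -0.0]
wrist_force: [1.1, -0.2, 1.0]
opening: 0.0
finger_force: 0.0
```

```bash
python3 plan.py 270,12,40 270,12; python3 - <<'E'
from h import *
for n in("side","top"):
    p=viewer.capture(n); s=sensors.get_state()["position"]; print(n,proj(p,s))
    i=p["color"][:,:,::-1]; i=i[180:290,185:305] if n=="side" else i[160:280,125:255]
    cv2.imwrite(f"pics/{n}1.png",cv2.resize(i,None,fx=3,fy=3,interpolation=cv2.INTER_CUBIC))
a,b=cv2.imread("pics/side1.png"),cv2.imread("pics/top1.png"); a=cv2.copyMakeBorder(a,0,b.shape[0]-a.shape[0],0,0,0);cv2.imwrite("pics/both1.png",np.hstack([a,b]))
E
```

```text
t 2.3 pos [517.6004 197.3688 148.0227] F [ 1.1098 -0.1632  0.9882] j6 -0.5618359612610673 0.011037967094210193
270,12,40 [518.9369 195.7682  88.2418] [-0.0042 -0.0004  0.1196 -0.0007]
270,12 [518.9369 195.7682  63.7418] [-0.0043 -0.0003  0.1686 -0.0007]
side [[222.32631028 240.44100255]]
top [[149.41089744 233.39158792]]
```

View pics/both1.png

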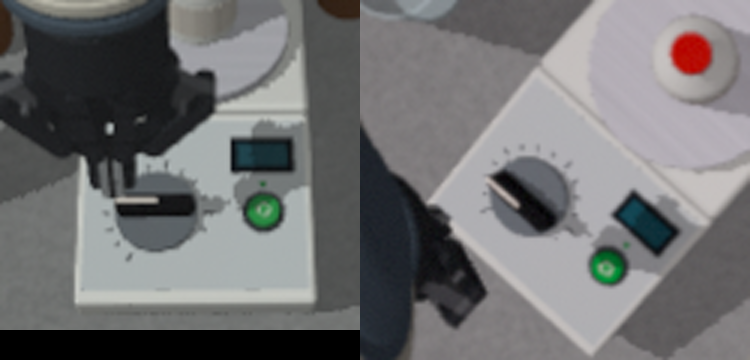

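Emit:
{"api": "jog_arm", "payload": {"moves": [[-1,-0.004,0,0.1,0],[-1,-0.004,0,0.15,0],[-1,-0.004,0,0.168,0],[-1,-0.004,0,0.168,0]]}}

```text
t: 2.8
position: [519.0, 196.9, 64.5]
tcp_rot: [-0.0, 0.367, 0.93, -0.0]
wrist_force: [0.7, -0.2, 0.1]
opening: 0.0
finger_force: 0.0
```

```bash
python3 plan.py 270,3 270,0 280,0 290,0 300,0
```

```text
t 2.8 pos [518.9842 196.8661  64.5112] F [ 0.6784 -0.2302  0.0688] j6 -0.5652309562636232 0.008649774680101464
270,3 [525.5126 189.6233  66.1533] [-0.0194 -0.0017 -0.0033  0.0006]
270,0 [527.7046 187.575   66.9571] [-0.0254 -0.0017 -0.0049  0.0006]
280,0 [532.3154 186.9593  67.9725] [-0.033   0.0037 -0.0069  0.1155]
290,0 [536.7297 185.5251  69.0991] [-0.0414  0.0076 -0.0092  0.23  ]
300,0 [540.8012 183.316   70.3003] [-0.0504  0.0099 -0.0116  0.3435]
```

Emit:
{"api": "jog_arm", "payload": {"moves": [[-1,-0.019,-0.002,-0.003,0],[-1,-0.025,-0.002,-0.005,0],[-1,-0.029,0.001,-0.006,0.058],[-1,-0.033,0.004,-0.007,0.115],[-1,-0.037,0.006,-0.008,0.173]]}}

```text
t: 3.3
position: [535.9, 185.7, 69.7]
tcp_rot: [0.001, 0.491, 0.871, 0.001]
wrist_force: [-1.3, 0.3, 0.3]
opening: 0.1
finger_force: 0.2
```

```bash
cat > see.py <<'E'
from plan import *
def ptr(p):
    for a in place_of("dial_pointer",p)[:1]:
        c,d=ray(p,a["at"]);top=D+20*Rp[:,2];X=c+d*((top-c)@Rp[:,2])/(d@Rp[:,2]);l=Rp.T@(X-D)
        print("ptr",a["conf"],l[:2],"r",np.hypot(*l[:2]),"clock",np.degrees(np.arctan2(-l[1],l[0]))%360)
if __name__=="__main__":
    np.set_printoptions(precision=4,suppress=True)
    for n in ("side","top"): print(n);ptr(viewer.capture(n))
E
python3 see.py;python3 plan.py 280,0 290,0 295,0 300,0 305,0 310,0
```

```text
side
ptr 0.7 [ 8.7875 26.6258] r 28.03842699024069 clock 288.26472889338265
top
ptr 0.82 [ 2.3298 35.327 ] r 35.403783628713505 clock 273.7731400091296
t 3.5 pos [535.4073 185.682   69.1189] F [-0.6731  0.5033 -0.5053] j6 -0.32147881030049885 -0.07956248804998668
280,0 [532.3154 186.9593  67.9725] [ 0.0054 -0.0039  0.0023 -0.0565]
290,0 [536.7297 185.5251  69.0991] [-0.0016  0.0021  0.      0.058 ]
295,0 [538.8171 184.5135  69.6928] [-0.0056  0.0046 -0.0011  0.1149]
300,0 [540.8012 183.316   70.3003] [-0.0097  0.0067 -0.0023  0.1715]
305,0 [542.6657 181.9427  70.9165] [-0.014   0.0085 -0.0036  0.2279]
310,0 [544.3955 180.4053  71.5365] [-0.0184  0.0098 -0.0048  0.2839]
```

Emit:
{"api": "jog_arm", "payload": {"moves": [[-1,-0.0016,0.002,0,0.058],[-1,-0.0056,0.0046,-0.001,0.115],[-1,-0.0097,0.0067,-0.0023,0.171],[-1,-0.014,0.0085,-0.0036,0.228],[-1,-0.014,0.0085,-0.0036,0.228]]}}

```text
t: 4.0
position: [542.5, 181.9, 70.5]
tcp_rot: [0.0, 0.637, 0.771, 0.0]
wrist_force: [-0.4, -0.4, -0.4]
opening: -0.1
finger_force: 0.0
```

```bash
python3 see.py;python3 plan.py 310,0 315,0 320,0 325,0 330,0 335,0 340,0
```

```text
side
ptr 0.77 [14.6194 19.381 ] r 24.276559008008263 clock 307.0277692851614
top
ptr 0.75 [12.3519 22.0389] r 25.264207050841335 clock 299.26877822846836
t 4.2 pos [542.0579 182.0221  70.1882] F [-0.5394 -0.6341 -0.3791] j6 0.027289768627545945 -0.1612988816782257
310,0 [544.3955 180.4053  71.5365] [-0.0041  0.004  -0.0027  0.0562]
315,0 [545.977  178.7168  72.155 ] [-0.008   0.0064 -0.0039  0.1119]
320,0 [547.3979 176.8918  72.767 ] [-0.0121  0.0085 -0.0052  0.1673]
325,0 [548.6476 174.9455  73.3678] [-0.0164  0.0102 -0.0064  0.2223]
330,0 [549.7174 172.8941  73.9525] [-0.0208  0.0115 -0.0075  0.277 ]
335,0 [550.5999 170.7544  74.5167] [-0.0254  0.0125 -0.0087  0.3315]
340,0 [551.2896 168.5435  75.0562] [-0.03    0.013  -0.0097  0.3856]
```

Emit:
{"api": "jog_arm", "payload": {"moves": [[-1,-0.0041,0.004,-0.0027,0.056],[-1,-0.008,0.0064,-0.004,0.112],[-1,-0.012,0.0085,-0.0052,0.167],[-1,-0.0164,0.0102,-0.0064,0.222],[-1,-0.0164,0.0102,-0.0064,0.222]]}}

```text
t: 4.7
position: [548.8, 174.8, 73.4]
tcp_rot: [0.0, 0.761, 0.649, 0.0]
wrist_force: [-0.3, 0.9, 0.2]
opening: 0.3
finger_force: 0.0
```

```bash
python3 see.py;python3 plan.py 330,0 335,0 340,0 342,0 344,0 346,0; python3 - <<'E'
from h import *
i=viewer.capture("side")["color"][:,:,::-1][210:285,205:295];a=viewer.capture("top")["color"][:,:,::-1][180:255,145:235]
cv2.imwrite("pics/both2.png",cv2.resize(np.hstack([i,a]),None,fx=4.4,fy=4.4,interpolation=cv2.INTER_CUBIC))
E
```

```text
side
ptr 0.74 [17.2986 11.4317] r 20.734667508053544 clock 326.5415364107076
top
ptr 0.67 [17.2193 13.4437] r 21.845730897823582 clock 322.0196689319628
t 4.9 pos [548.5304 175.0031  73.2627] F [-0.2704  0.5053  0.7957] j6 0.36170818808585925 0.006060998250819081
330,0 [549.7174 172.8941  73.9525] [-0.0038  0.003  -0.0014  0.0549]
335,0 [550.5999 170.7544  74.5167] [-0.0077  0.0054 -0.0025  0.1093]
340,0 [551.2896 168.5435  75.0562] [-0.0119  0.0075 -0.0036  0.1635]
342,0 [551.5106 167.6431  75.2642] [-0.0136  0.0082 -0.004   0.1851]
344,0 [551.6999 166.7352  75.4674] [-0.0153  0.0088 -0.0044  0.2067]
346,0 [551.8574 165.8209  75.6655] [-0.0171  0.0094 -0.0048  0.2283]
```

View pics/both2.png

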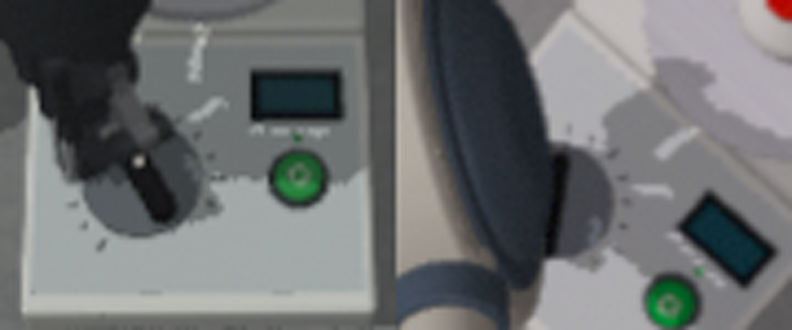

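Emit:
{"api": "jog_arm", "payload": {"moves": [[-1,-0.0038,0.003,-0.0014,0.055],[-1,-0.0077,0.0054,-0.0025,0.109],[-1,-0.0119,0.0075,-0.0036,0.163],[-1,-0.0145,0.0085,-0.0042,0.196],[-1,-0.0145,0.0085,-0.0042,0.196]]}}

```text
t: 5.5
position: [551.7, 167.0, 75.4]
tcp_rot: [0.0, 0.852, 0.524, 0.0]
wrist_force: [-0.2, -0.6, 1.2]
opening: -0.0
finger_force: 0.0
```

```bash
python3 see.py;python3 plan.py 344,0 344,12 344,25 344,25,100
```

```text
side
ptr 0.93 [24.914   7.1494] r 25.919471440187582 clock 343.98843199070114
top
ptr 0.46 [24.0752  5.4176] r 24.677216639918438 clock 347.3181480779113
t 5.7 pos [551.6224 167.1434  75.3515] F [ 0.2723 -0.0248  0.8139] j6 0.656129560690621 0.3635012639170501
344,0 [551.6999 166.7352  75.4674] [-0.0007  0.0005 -0.0002  0.0101]
344,12 [557.2555 177.3717  74.6091] [0.0233 0.0009 0.0015 0.0101]
344,25 [563.2741 188.8946  73.6793] [0.0493 0.0013 0.0033 0.0101]
344,25,100 [563.2741 188.8946 158.1793] [ 0.0493  0.0013 -0.1657  0.0101]
```

Emit:
{"api": "jog_arm", "payload": {"moves": [[-1,0.025,0.001,0,0],[-1,0.035,0.001,-0.02,0],[-1,0.05,0.001,-0.1,0],[-1,0.08,0.001,-0.18,0],[-1,0.08,0.001,-0.18,0]]}}

```text
t: 6.2
position: [573.7, 205.1, 171.3]
tcp_rot: [0.001, 0.851, 0.525, 0.005]
wrist_force: [0.6, -0.6, -0.6]
opening: -0.1
finger_force: 0.0
```

```bash
python3 see.py; python3 - <<'E'
from h import *
i=viewer.capture("side")["color"][:,:,::-1][210:285,205:295];a=viewer.capture("top")["color"][:,:,::-1][180:255,145:235]
cv2.imwrite("pics/both3.png",cv2.resize(np.hstack([i,a]),None,fx=4.4,fy=4.4,interpolation=cv2.INTER_CUBIC))
E
```

```text
side
ptr 0.93 [25.2906  1.5252] r 25.33650234850254 clock 356.5487417726994
top
ptr 0.64 [16.7147  4.6384] r 17.346325677179653 clock 344.49029170064455
```

View pics/both3.png

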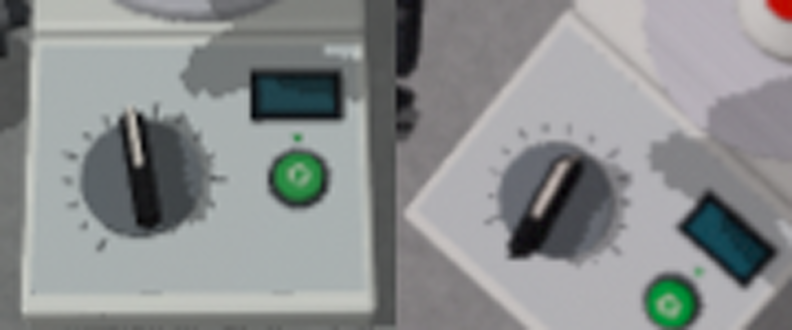

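The dial bar now points just left of 12 o'clock: side crop (130,112) to (148,222), about 350°. That is four clicks from 270°. Next is the key.

```bash
cat > key.py <<'E'
from plan import *
np.set_printoptions(precision=4,suppress=True)
s=sensors.get_state();print("t",s["t"],"pos",s["position"],"F",s["wrist_force"],s["opening"])
xh=np.r_[Rp[:2,0],0];xh/=np.linalg.norm(xh);yh=Rp[:,1]
K=P(q,(5,-72,6))
for dz in map(float,sys.argv[1:]):
    X=K-14.5*xh+np.array([0,0,dz]);print(dz,X,rel(s,X,yh))
E
python3 key.py 100 30 10
```

```text
t 6.5 pos [569.5106 202.3505 164.4717] F [0.0505 0.0559 0.8601] 0.19153088526963713
100.0 [472.8171 111.5801 164.7116] [-0.2492 -0.0909 -0.      0.181 ]
30.0 [472.8171 111.5801  94.7116] [-0.249  -0.0907  0.14    0.181 ]
10.0 [472.8171 111.5801  74.7116] [-0.249  -0.0906  0.18    0.181 ]
```

Emit:
{"api": "jog_arm", "payload": {"moves": [[-1,-0.249,-0.091,0,0.181],[-1,-0.249,-0.091,0,0.181],[-1,-0.249,-0.091,0,0.181],[-1,-0.249,-0.091,0.06,0.181],[-1,-0.249,-0.091,0.14,0.181]]}}

```text
t: 7.0
position: [473.8, 111.2, 95.7]
tcp_rot: [0.0, 0.918, 0.398, 0.001]
wrist_force: [0.3, 0.5, -0.7]
opening: -0.1
finger_force: 0.0
```

```bash
python3 key.py 10 4
```

```text
t 7.0 pos [473.8474 111.226   95.7124] F [ 0.3183  0.5131 -0.6578] -0.09024787434081702
10.0 [472.8171 111.5801  74.7116] [-0.001  -0.0021  0.042  -0.0009]
4.0 [472.8171 111.5801  68.7116] [-0.001  -0.0021  0.054  -0.0009]
```

Emit:
{"api": "jog_arm", "payload": {"moves": [[-1,-0.001,-0.001,0.03,0],[-1,-0.001,-0.002,0.048,0],[-1,-0.001,-0.002,0.054,0],[-1,-0.001,-0.002,0.054,0]]}}

```text
t: 7.4
position: [472.5, 112.2, 68.5]
tcp_rot: [0.0, 0.917, 0.398, -0.0]
wrist_force: [-0.5, -0.2, 0.1]
opening: 0.1
finger_force: 0.0
```

```bash
python3 key.py 0; python3 - <<'E'
from h import *
p=viewer.capture("side");s=sensors.get_state()["position"];print(proj(p,s))
i=p["color"][:,:,::-1][200:290,215:315]
cv2.imwrite("pics/key4.png",cv2.resize(i,None,fx=5,fy=5,interpolation=cv2.INTER_CUBIC))
E
```

```text
t 7.4 pos [472.5338 112.2379  68.45  ] F [-0.5385 -0.2233  0.1488] 0.11179002741079368
0.0 [472.8171 111.5801  64.7116] [-0.0006  0.0013  0.0075  0.    ]
[[272.44895975 252.53786222]]
```

View pics/key4.png

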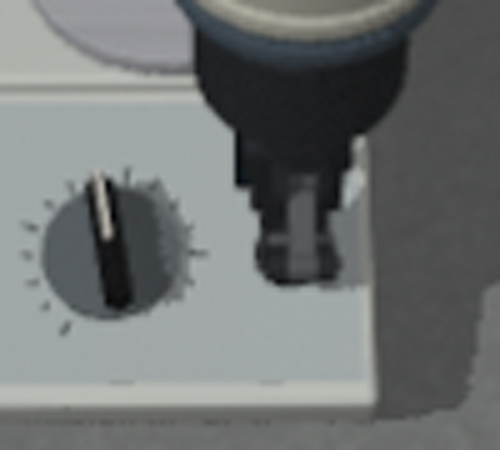

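The finger sits right over the key (side 272,252), the dial still at about 350°. I'll press in 1 mm steps.

Emit:
{"api": "jog_arm", "payload": {"moves": [[-1,0,0,0.003,0],[-1,0,0,0.006,0],[-1,0,0,0.008,0],[-1,0,0,0.01,0],[-1,0,0,0.01,0]]}}

```text
t: 7.95
position: [472.7, 112.2, 63.5]
tcp_rot: [0.0, 0.917, 0.398, 0.0]
wrist_force: [0.8, -0.7, 2.4]
opening: -0.1
finger_force: 1.2
```

Emit:
{"api": "jog_arm", "payload": {"moves": [[-1,0,0,0.002,0],[-1,0,0,0.004,0],[-1,0,0,0.004,0]]}}

```text
t: 8.25
position: [472.6, 112.2, 61.3]
tcp_rot: [0.0, 0.917, 0.398, 0.0]
wrist_force: [1.1, -0.1, 4.2]
opening: -0.1
finger_force: 1.9
```

Emit:
{"api": "jog_arm", "payload": {"moves": [[-1,0,0,0.001,0],[-1,0,0,0.002,0],[-1,0,0,0.002,0]]}}

```text
t: 8.55
position: [472.7, 112.2, 60.8]
tcp_rot: [0.0, 0.917, 0.398, 0.0]
wrist_force: [1.2, -1.6, 13.3]
opening: 0.0
finger_force: 6.9
```

Emit:
{"api": "jog_arm", "payload": {"moves": [[-1,0,0,0,0],[-1,0,0,-0.02,0],[-1,0,0,-0.1,0],[-1,0,0,-0.2,0],[-1,0,0,-0.25,0]]}}

```text
t: 9.05
position: [472.8, 112.4, 188.8]
tcp_rot: [0.0, 0.917, 0.398, 0.001]
wrist_force: [0.7, -0.6, -0.6]
opening: 0.0
finger_force: 0.0
```

Emit:
{"api": "jog_arm", "payload": {"moves": [[-1,0.3,0,-0.05,0],[-1,0.3,0,-0.05,0],[-1,0.3,0,-0.05,0],[-1,0.3,0,-0.05,0],[-1,0.3,0,-0.05,0]]}}

```text
t: 9.55
position: [574.6, 222.5, 210.1]
tcp_rot: [-0.0, 0.917, 0.399, -0.0]
wrist_force: [-0.6, -0.0, -0.6]
opening: 0.3
finger_force: 0.0
```

```bash
python3 see.py; python3 - <<'E'
from h import *
i=viewer.capture("side")["color"][:,:,::-1][130:285,130:370]
cv2.imwrite("pics/end.png",cv2.resize(i,None,fx=3.3,fy=3.3,interpolation=cv2.INTER_CUBIC))
E
```

```text
side
ptr 0.85 [21.7315  8.7036] r 23.409664951417348 clock 338.17361837747313
top
ptr 0.84 [20.3616  7.0274] r 21.54013936682227 clock 340.95888235204734
```

View pics/end.png

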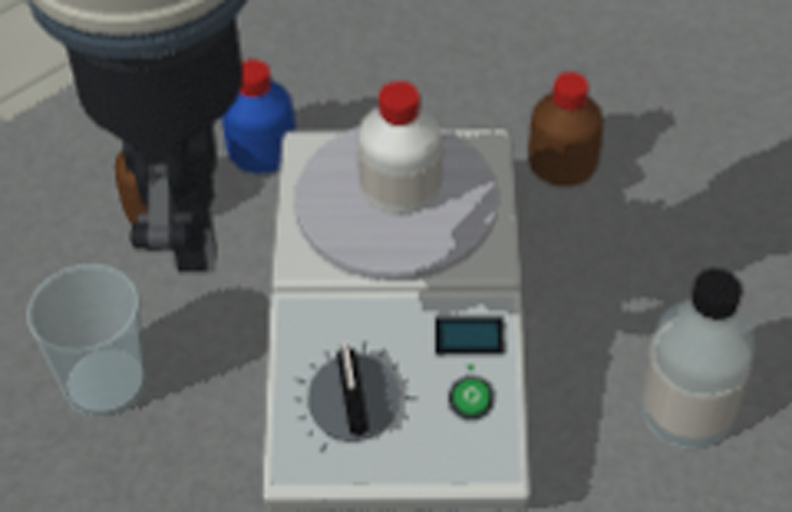

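The bar again lies about 10° left of 12 o'clock, (345,350) to (359,432). The key is up, and the bottles and beaker stand where they were.

```bash
python3 -c "
from cell import workorder
print(workorder.finish_job())"
```

```text
the job is handed in; nothing more can be done
None
```

I turned the dial four clicks clockwise (about 270° to 350°, read from the camera images), pressed the start key to its stop (13 N) and let it up again, left the bottles and beaker standing, and handed the job in; it returned no verdict.

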